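Close the ball corral's gate with its turnbuckle

ROBOT

A 6-joint arm with a two-finger parallel gripper is mounted at the origin on the work surface. World frame = base frame: x ahead of the robot, y to its left, z up, the work surface at z = 0. Lengths are in m, angles in rad, forces in N, time in s.
With the tool pointing down it reaches from about 0.4 to 0.825 m from the base axis. Payload 7 kg.
Tool frame: the origin (TCP) lies at the centre of the arm's flange, where the gripper is bolted on; the fingertips stand 173 mm ahead of it and the grasp point (between the pads) lies 155 mm ahead of it; z points along the fingers, y is the line along which they close (so a half turn about z gives the same grasp; the last joint's range is limited). The gripper opens to 85 mm and grips with 20 to 120 N. Pads are 22 mm wide; open, the fingers measure 114 mm over their backs; the gripper's body (76 mm by 85 mm) begins 54 mm behind the grasp point. The pads swing forward as they close: fully open they stand 13 mm farther back than shut.
Start: joints at [1.476, 0.359, 0.012, 0, -1.224, -0.288], TCP at [0.252, 0.626, 0.405] pointing down, gripper open.
Joint ranges: [-3.07, 3.07], [-1.43, 2.12], [-1.02, 1.25], [-3.03, 1.67], [-3.05, -0], [-3.03, 3.03]. Speed limits (rad/s): [2.39, 2.39, 3.01, 3.14, 3.14, 3.14].

INTERFACE

Orientations are given as a unit quaternion [x, y, z, w].
In Python, from plant import telemetry, vision, sign_off gives the robot as it stands.
- The arm moves only by the shell command python3 -m jog 'ROWS' [OPENING]. ROWS is JSON, a list of rows, each an object with "dp": the shift along the tool's x, y, z scaled (see below), a list of three; "twist": the turn about the tool's z scaled (see below). In form: [{"dp": [x, y, z], "twist": twist}, ...]. A call has exactly 8 rows; each row shifts and turns the commanded pose from where the row before left it, along the tool's axes as they then stand; what a row does not reach is not made up. The controller multiplies each number of a shift by 0.1 m and each number of a turn by 2 rad. A row lasts 1/12 s, in which the tool goes at most 41.7 mm and 7.16 degrees, less where a joint would pass 70% of its speed; a pose out of reach is approached as far as the arm can. A call with a number of a shift or a turn outside -1 to 1 is refused whole. A call with a gripper value outside its range is refused whole. OPENING is the closure, from 0 (fully open) to 1 (shut), set as the call begins (- or left out, the last holds). The fingers move at their own pace and stop on an object; the grip force is fixed at half the most. Time passes only in rows, so rows that do not move let the fingers close, or fill a call up. It gives the time, the measured TCP pose, the force, the opening and the grip force at its end, in the units of the state.
- telemetry.read_state(): the state, without advancing time (a new reading comes with each control period).
- vision.get_image(name): name is "scene" or "top"; returns a dict with "color" (384x512x3 uint8, red, green, blue), "fx", "fy", "cx", "cy" (pixels), "rvec" (rotation vector, rad) and "tvec" (3), from world to camera coordinates, as OpenCV has them. Camera axes: x right, y down, z forward; pixel columns grow to the right and rows downward; lengths in m; the calibration is good to about 2 mm. A picture is of the moment at which its call begins. There is no depth.
- sign_off(): hands the job in; it is judged then, once.
The state is a dict: "t": time; "q": joint angles; "joint_velocities": joint speeds; "joint_efforts": joint torques, N m; "position": TCP position; "eef_rot": TCP orientation; "wrist_force": force on the tool from outside, world axes, zero at the start; "ft_torque": the same for the moment, N m; "width": finger opening in m; "gripper_force": force on a finger pad.
Only numpy, scipy, OpenCV 4.12 (cv2) and the standard library are available. Lean on these libraries where they do the work, as an engineer would, in place of code of your own. Each camera call takes 0.05 s, during which the arm holds its last target. There are 200 camera calls.

TASK

Shut the two-leaf gate of the acrylic ball corral so that no ball can roll out: swing the red-knobbed bar of the turnbuckle mounted on the gate up and over towards the corral, all the way to its stop, so that both threaded ends draw in and the leaves meet. Then let go, and leave the spare turnbuckle and the corked vial lying and standing where they are.

Things in the scene. Friction and masses are not known exactly. Their poses are not given: they have to be found in the camera images.
- gate_turnbuckle (a joint): Turn of the 86 mm turnbuckle on the corral's gate end; axis level, 58 mm above the cart. 0 = open, bar leaning 0.7 rad (40 deg) from vertical, outward from the corral; 0.7 = upright; 1.4 = stop, bar leaning as far inward over the corral, gate shut (2 mm gap). Per rad each orange leaf draws in 10.7 mm. Friction 0.13 N m (1.5 N at the knob); stays put; a pinched knob lags a little.
- gate_knob (a point): Centre of the red knob (22 mm across; 10 mm bosses on its ends, 26 mm over them along y), on an 8 mm bar, 85 mm from the turnbuckle's axis. Frame turns with the bar: z outward along it, y level along the axis, x out of the corral when upright. Closing swings it to -x, towards the corral, about the point 85 mm back along z. Corral 235 x 210 mm, 45 mm high, below the knob's path.
- spare_turnbuckle: Spare turnbuckle of the same make with the same red knob, lying loose and flat on the cart, not to be used. 172 mm long along its y; its bar lies along its +x, knob centre 85 mm from the origin; 22 mm high. Origin at its middle, on the cart top.
- vial: Clear glass vial with a cork stopper, upright and loose on the cart, 28 mm in diameter, 76 mm high with the cork. Origin at the centre of its underside, z up along it.
Things that resemble listed ones, but are neither listed nor needed, are in the scene too. Several things have the shape of the vial; the one meant has the colours described above.

How it is judged:
At the end, for the whole second after the job is handed in: The gate turnbuckle is turned to within 0.2 rad (11 degrees) of its closed stop (joint above 1.2 rad, leaves no more than about 7 mm apart), is let go and at rest; the vial stands upright (within 10 degrees) and the vial and the spare turnbuckle are within 20 mm of where they started (value of joint gate_turnbuckle above 1.2 rad and not (velocity of joint gate_turnbuckle above 0.05 rad/s or velocity of joint gate_turnbuckle below -0.05 rad/s) and distance of each of vial, spare_turnbuckle from where it was at the start of the episode below 0.02 m and angle between vial's own z axis and vertical below 0.17 rad); the robot touches nothing.
It fails at once if the vial is knocked over or shoved (distance of vial from where it was at the start of the episode above 0.02 m or angle between vial's own z axis and vertical above 0.35 rad).
It fails at once if the spare turnbuckle is taken or shoved (distance of spare_turnbuckle from where it was at the start of the episode above 0.02 m).
It also fails if it takes over 32 s, if anything falls off the work surface, if the arm or the gripper's body presses on something with over 40 N, if the wrist force passes 120 N, or if a joint passes its speed limit or range.

## Working session

There is one attempt and no reset: what is moved stays moved. The work goes in short steps, Python scripts to look and compute and a shell command to move; the robot and the scene stay as the last step left them, time stands still between calls to the robot, and variables do not carry over. Pictures are saved under pics/ and viewed, at most 10 in all, crops included, and the job is handed in when it is done.

```bash
mkdir -p pics; python3 - <<'E'
from plant import telemetry, vision
import cv2
s=telemetry.read_state(); print(s)
for n in("scene","top"):
    d=vision.get_image(n); cv2.imwrite(f"pics/{n}0.png",cv2.resize(d["color"][:,:,::-1],(800,600),interpolation=cv2.INTER_CUBIC))
    print(n,{k:d[k] for k in d if k!="color"})
E
```

```text
{'t': 0.0, 'q': array([ 1.47612999e+00,  3.59394711e-01,  1.10634913e-02, -3.31422357e-04,
       -1.22411848e+00, -2.88080678e-01]), 'joint_velocities': array([-8.77032719e-04,  6.55218952e-04, -5.86909058e-04,  1.78761169e-03,
        1.13217465e-03,  6.74888866e-05]), 'joint_efforts': array([-2.19542213e-03, -5.83322024e+01,  2.93414122e+01,  6.93655953e+00,
       -6.00017229e-03, -5.36093154e-06]), 'position': array([0.25203619, 0.62597208, 0.40376378]), 'eef_rot': array([ 9.81732827e-01, -1.90262841e-01, -7.52561369e-05,  8.37865550e-04]), 'wrist_force': array([-0.27597241,  0.68496743,  0.2895084 ]), 'ft_torque': array([0.0125659 , 0.05635197, 0.02012128]), 'gripper_force': 0.0, 'width': 0.08539219020186245}
scene {'fx': 443.6219372797107, 'fy': 443.6219372797107, 'cx': 251.6483081923125, 'cy': 189.28958555098254, 'rvec': array([ 2.12543764,  1.00660614, -0.43657978]), 'tvec': array([-0.40172576, -0.18977311,  1.45746995])}
top {'fx': 420.1391439653329, 'fy': 420.1391439653329, 'cx': 251.76210404291754, 'cy': 192.38304807558617, 'rvec': array([ 2.18121137, -2.19207784,  0.08673828]), 'tvec': array([0.04905034, 0.5702924 , 0.96006337])}
```

View pics/scene0.png

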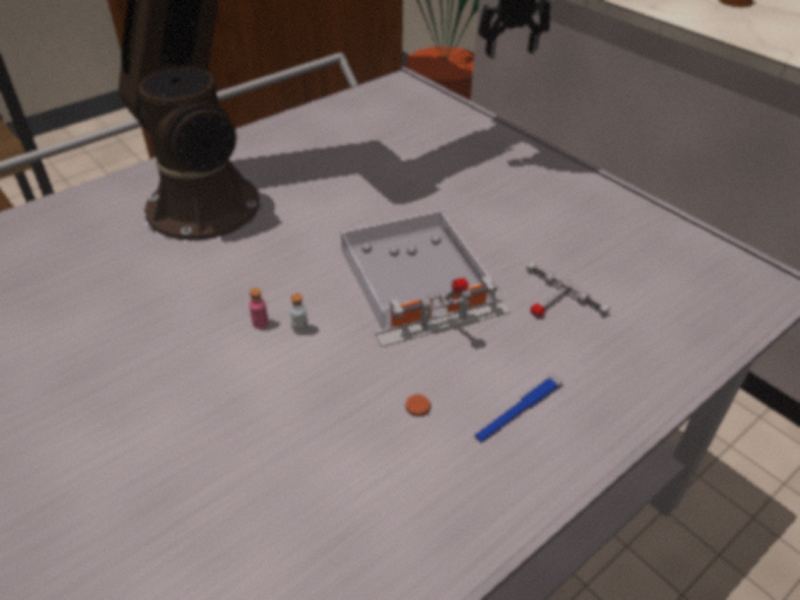

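View pics/top0.png

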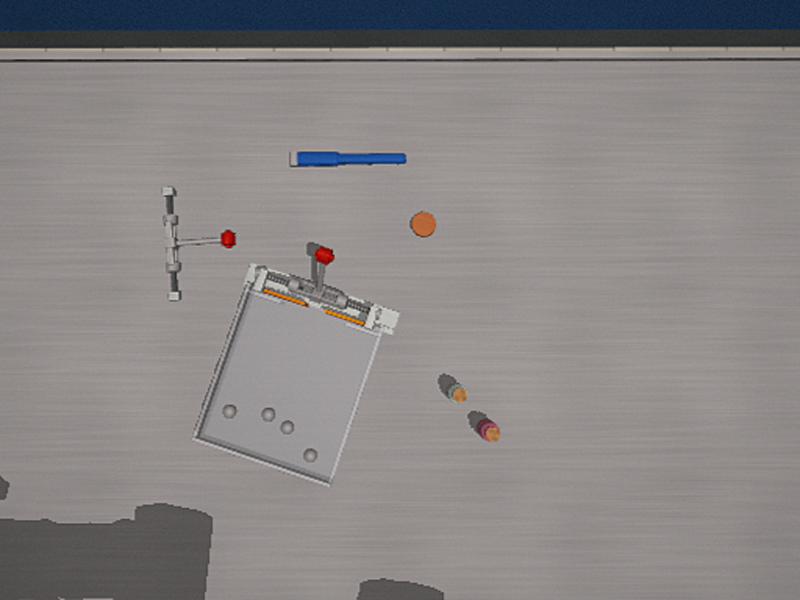

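The scene view shows the gate knob at (460,285), with the spare on the right. In the top view the gate knob is at (324,256), the gate axis runs from about (258,272) to (385,314), the spare knob is at (228,239) and the clear vial at (457,394). I'll triangulate the knob next.

```bash
cat > h.py <<'E'
import numpy as np, cv2
from plant import telemetry, vision
from scipy.spatial.transform import Rotation as Ro
def cam(n):
    d=vision.get_image(n); R=cv2.Rodrigues(d["rvec"])[0]
    K=np.array([[d["fx"],0,d["cx"]],[0,d["fy"],d["cy"]],[0,0,1]]); return d["color"],K,R,d["tvec"]
def ray(c,uv):
    _,K,R,t=c; return -R.T@t, R.T@np.linalg.solve(K,[*uv,1])
def atz(c,uv,z):
    o,v=ray(c,uv); return o+v*(z-o[2])/v[2]
E
python3 - <<'E'
from h import *
k=.64
s=cam("scene"); t=cam("top")
def cen(c,uv):  # red centroid near uv
    im=c[0].astype(int); m=((im[...,0]>110)&(im[...,1]<50)&(im[...,2]<50))
    ys,xs=np.nonzero(m); g=np.hypot(xs-uv[0],ys-uv[1])<12; return xs[g].mean(),ys[g].mean(),g.sum()
a=cen(s,(460*k,285*k)); b=cen(t,(324*k,256*k)); print(a,b)
P=[c[1]@np.c_[c[2],c[3]] for c in (s,t)]
X=cv2.triangulatePoints(P[0],P[1],np.array(a[:2]),np.array(b[:2])); knob=(X[:3]/X[3]).ravel(); print("knob",knob, "top@.123",atz(t,b[:2],.123))
A=[atz(t,(u*k,v*k),.0) for u,v in [(194,437),(330,485)]]; print("rear edge",A)
B=[atz(t,(u*k,v*k),.058) for u,v in [(258,272),(385,314)]]; print("gate",B)
y=(A[1]-A[0])[:2]; y/=np.linalg.norm(y); inn=np.array([y[1],-y[0]])
print("y",y,"in",inn)
print("vial",atz(t,(457*k,394*k),.076),"spare",atz(t,(172*k,243*k),.01))
R=Ro.from_quat(telemetry.read_state()["eef_rot"]).as_matrix(); print(R)
E
```

```text
(np.float64(294.1621621621622), np.float64(181.32432432432432), np.int64(37)) (np.float64(207.01063829787233), np.float64(162.93617021276594), np.int64(94))
knob [0.6242478  0.13963444 0.13123548] top@.123 [0.62547222 0.14050361 0.123     ]
rear edge [array([3.68256323e-01, 3.46341020e-01, 1.11022302e-16]), array([0.29621165, 0.14223204, 0.        ])]
gate [array([0.61002841, 0.24123408, 0.058     ]), array([0.54856259, 0.05855991, 0.058     ])]
y [-0.33284561 -0.94298133] in [-0.94298133  0.33284561]
vial [ 0.43528949 -0.04160634  0.076     ] spare [0.66059086 0.38171089 0.01      ]
[[ 9.27586833e-01 -3.73607561e-01 -2.38706273e-04]
 [-3.73607611e-01 -9.27586338e-01 -9.68608073e-04]
 [ 1.40458622e-04  9.87650575e-04 -9.99999502e-01]]
```

```bash
R='{"dp":[0.32,0.17,0],"twist":0}'
python3 -m jog '[{"dp":[0.32,0.17,0],"twist":0},{"dp":[0.32,0.17,0],"twist":0},{"dp":[0.32,0.17,0],"twist":0},{"dp":[0.32,0.17,0],"twist":0},{"dp":[0.32,0.17,0],"twist":0},{"dp":[0.32,0.17,0],"twist":0},{"dp":[0.32,0.17,0],"twist":0},{"dp":[0.32,0.17,0],"twist":0}]' 1
python3 -m jog '[{"dp":[0.32,0.17,0],"twist":0},{"dp":[0.32,0.17,0],"twist":0},{"dp":[0.32,0.17,0],"twist":0},{"dp":[0.32,0.17,0],"twist":0},{"dp":[0.32,0.17,0],"twist":0},{"dp":[0.32,0.17,0],"twist":0},{"dp":[0,0,0],"twist":0},{"dp":[0,0,0],"twist":0}]'
python3 - <<'E'
from h import *
s=telemetry.read_state(); R=Ro.from_quat(s["eef_rot"]).as_matrix()
print(s["position"],s["width"],R.T@(np.array([.672,.123,.288])-s["position"]),R.T@[-.943,.333,0])
E
```

```text
t: 0.87
position: [0.4396, 0.4028, 0.4048]
eef_rot: [0.982, -0.19, -0.0, -0.0]
wrist_force: [-0.4, 0.8, -0.9]
width: 0.0001
gripper_force: 0.0
t: 1.53
position: [0.5798, 0.2362, 0.4042]
eef_rot: [0.981, -0.192, -0.0, 0.0]
wrist_force: [-0.7, -0.9, 0.1]
width: -0.0
gripper_force: 0.0
[0.57982466 0.23621062 0.40415909] -4.015655692563713e-05 [0.12808706 0.07006124 0.11615076] [-9.98971963e-01  4.68273396e-02  4.65891000e-04]
```

```bash

python3 -m jog '[{"dp":[0.32,0.175,0],"twist":0},{"dp":[0.32,0.175,0],"twist":0},{"dp":[0.32,0.175,0],"twist":0},{"dp":[0.32,0.175,0],"twist":0},{"dp":[0,0,0],"twist":0},{"dp":[0,0,0.2],"twist":0},{"dp":[0,0,0.2],"twist":0},{"dp":[0,0,0.2],"twist":0}]'
python3 -m jog '[{"dp":[0,0,0.2],"twist":0},{"dp":[0,0,0.2],"twist":0},{"dp":[0,0,0.16],"twist":0},{"dp":[0,0,0],"twist":0},{"dp":[0,0,0],"twist":0},{"dp":[0,0,0],"twist":0},{"dp":[0,0,0],"twist":0},{"dp":[0,0,0],"twist":0}]'
python3 - <<'E'
from h import *
t=cam("top"); s=cam("scene")
cv2.imwrite("pics/a.png",np.hstack([cv2.resize(t[0][110:230,130:290,::-1],(400,300)),cv2.resize(s[0][110:230,210:370,::-1],(400,300))]))
E
```

```text
t: 2.2
position: [0.6711, 0.126, 0.3441]
eef_rot: [0.982, -0.19, 0.0, -0.0]
wrist_force: [-0.1, -0.2, -0.0]
width: -0.0002
gripper_force: 0.0
t: 2.87
position: [0.6717, 0.1256, 0.2902]
eef_rot: [0.982, -0.19, 0.001, -0.001]
wrist_force: [0.7, 0.3, 0.8]
width: 0.0
gripper_force: 0.0
```

View pics/a.png

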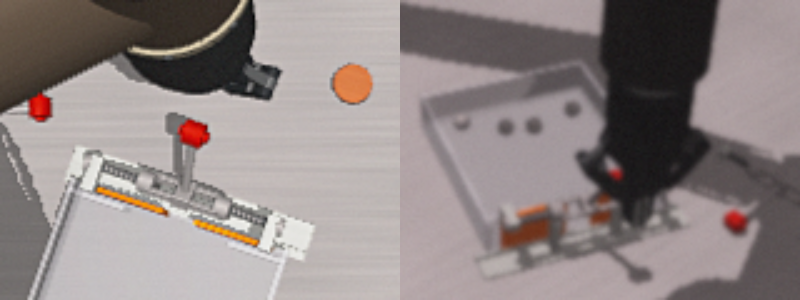

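The fingers, at the right of the knob in the top crop, stand outside it and level with it. Next I push inward.

```bash

python3 -m jog '[{"dp":[-0.12,0.006,0],"twist":0},{"dp":[-0.12,0.006,0],"twist":0},{"dp":[-0.12,0.006,0],"twist":0},{"dp":[-0.12,0.006,0],"twist":0},{"dp":[-0.12,0.006,0],"twist":0},{"dp":[-0.12,0.006,0],"twist":0},{"dp":[-0.12,0.006,0],"twist":0},{"dp":[0,0,0],"twist":0}]'
python3 - <<'E'
from h import *
t=cam("top"); s=cam("scene")
cv2.imwrite("pics/b.png",np.hstack([cv2.resize(t[0][110:230,130:290,::-1],(400,300)),cv2.resize(s[0][110:230,210:370,::-1],(400,300))]))
E
```

```text
t: 3.63
position: [0.5895, 0.1534, 0.2887]
eef_rot: [0.982, -0.19, -0.001, 0.0]
wrist_force: [0.4, 0.4, -0.5]
width: 0.0001
gripper_force: 0.0
```

View pics/b.png

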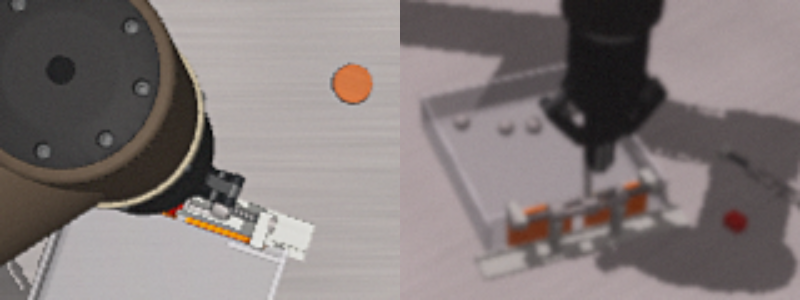

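The bar is past upright and moving with the fingers; its knob just shows at (170,212). I keep pushing, more slowly near the stop.

```bash

python3 -m jog '[{"dp":[-0.1,0.005,0],"twist":0},{"dp":[-0.1,0.005,0],"twist":0},{"dp":[-0.1,0.005,0],"twist":0},{"dp":[-0.06,0.003,0],"twist":0},{"dp":[-0.04,0.002,0],"twist":0},{"dp":[-0.02,0.001,0],"twist":0},{"dp":[0,0,0],"twist":0},{"dp":[0,0,0],"twist":0}]'
python3 - <<'E'
from h import *
t=cam("top"); s=cam("scene")
cv2.imwrite("pics/c.png",np.hstack([cv2.resize(t[0][110:230,130:290,::-1],(400,300)),cv2.resize(s[0][110:230,210:370,::-1],(400,300))]))
E
```

```text
t: 4.4
position: [0.5519, 0.1665, 0.2886]
eef_rot: [0.982, -0.19, -0.0, 0.0]
wrist_force: [0.2, -0.7, 0.2]
width: -0.0003
gripper_force: 0.0
```

View pics/c.png

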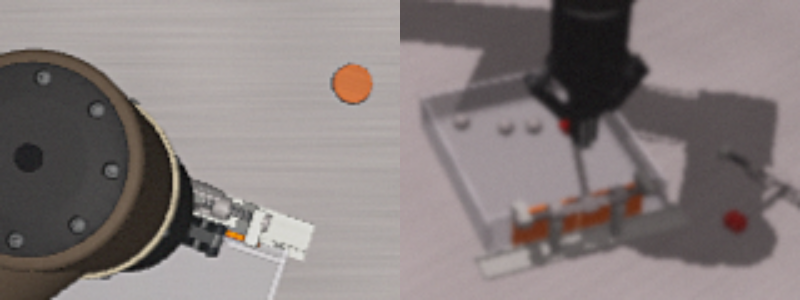

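The knob is over the corral at (567,126) and the leaves nearly meet. I press on gently until the force rises.

```bash

python3 -m jog '[{"dp":[-0.03,0.001,0],"twist":0},{"dp":[-0.03,0.002,0],"twist":0},{"dp":[-0.02,0.001,0],"twist":0},{"dp":[-0.02,0.001,0],"twist":0},{"dp":[0,0,0],"twist":0},{"dp":[0,0,0],"twist":0},{"dp":[0,0,0],"twist":0},{"dp":[0,0,0],"twist":0}]'
```

```text
t: 5.17
position: [0.5464, 0.1687, 0.2889]
eef_rot: [0.982, -0.19, 0.004, -0.0]
wrist_force: [27.3, -13.1, -17.9]
width: 0.0003
gripper_force: 15.3
```

At the stop: the wrist reads about 30 N. Now I back off outward and go up.

```bash

python3 -m jog '[{"dp":[0.1,-0.005,0],"twist":0},{"dp":[0.2,-0.01,0],"twist":0},{"dp":[0.2,-0.01,0],"twist":0},{"dp":[0.1,-0.005,-0.2],"twist":0},{"dp":[0.1,0,-0.3],"twist":0},{"dp":[0,0,-0.3],"twist":0},{"dp":[0,0,-0.3],"twist":0},{"dp":[0,0,0],"twist":0}]'
python3 -m jog '[{"dp":[0.3,0,0],"twist":0},{"dp":[0.3,0,0],"twist":0},{"dp":[0,0,0],"twist":0},{"dp":[0,0,0],"twist":0},{"dp":[0,0,0],"twist":0},{"dp":[0,0,0],"twist":0},{"dp":[0,0,0],"twist":0},{"dp":[0,0,0],"twist":0}]'
python3 - <<'E'
from h import *
t=cam("top"); s=cam("scene")
cv2.imwrite("pics/d.png",np.hstack([cv2.resize(t[0][110:290,90:330,::-1],(400,300)),cv2.resize(s[0][110:230,210:370,::-1],(400,300))]))
E
```

```text
t: 5.83
position: [0.61, 0.1465, 0.4054]
eef_rot: [0.982, -0.19, 0.004, -0.002]
wrist_force: [0.9, 0.9, 0.9]
width: 0.0001
gripper_force: 0.0
t: 6.5
position: [0.6639, 0.1243, 0.3991]
eef_rot: [0.982, -0.19, 0.0, -0.0]
wrist_force: [-0.3, -0.1, -0.4]
width: -0.0003
gripper_force: 0.0
```

View pics/d.png

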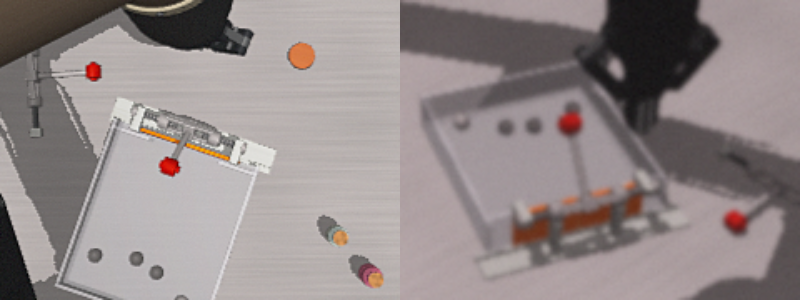

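The leaves meet: the orange line is unbroken around (185,145) in the top crop. The knob leans inward at (170,166), and the vial and spare haven't moved.

```bash
python3 -c "
from plant import sign_off; print(sign_off())"
```

```text
the job is handed in; nothing more can be done
None
```

The gate is shut: the turnbuckle bar was pushed to its stop and let go, the vial and spare look unmoved in the last picture, and the job was handed in (no verdict came back).

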